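# Back off the lid press by one turn

### The arm

A 6-joint arm with a two-finger parallel gripper is mounted at the origin on a cart in front of the work surface, level with it; the furniture and walls round the work are solid. World frame = base frame: x ahead of the robot, y to its left, z up, the work surface at z = 0. Lengths are in mm, angles in rad, forces in N, time in s.
With the tool pointing down it reaches from about 275 to 1000 mm from the base axis. Payload 8.4 kg.
Tool frame: the origin (TCP) lies on the centre line of the jaws, within the pads' length; the fingertips stand r.tip_reach ahead of it and the grasp point (between the pads) lies 11 mm behind it (r.tip_reach is the distance from the TCP to the fingertips, in mm); z points along the fingers, y is the line along which they close (so a half turn about z gives the same grasp; the last joint's range is limited). The gripper opens to 85 mm and grips with 20 to 120 N. Pads are 22 mm wide; open, the fingers measure 114 mm over their backs; the gripper's body (76 mm by 85 mm) begins 54 mm behind the grasp point. The pads swing forward as they close: fully open they stand 13 mm farther back than shut.
Start: joints at [1.341, 0.353, 1.633, -0, 1.155, -0.002], TCP at [141.145, 608.856, 239.281] pointing down, gripper open.
Joint ranges: [-2.63, 2.63], [-0.92, 2.1], [0.06, 2.66], [-1.3, 4.44], [0, 2.69], [-3.02, 3.02]. Speed limits (rad/s): [2.22, 2.22, 2.79, 3.14, 3.14, 3.14].

### API

Orientations are given as [roll, pitch, yaw] about the fixed x, y, z axes, in that order (R = Rz(yaw) Ry(pitch) Rx(roll)).
In Python, from rig import r gives the robot as it stands.
- The arm moves only by the tool carry_out, never from a script. Its argument "targets" is a list of rows, each an object with "dp": the shift along the tool's x, y, z in mm, a list of three; "yaw": the turn about the tool's z in degrees. A call has 1 to 12 rows; each row is the pose to reach, as a shift and turn from the pose commanded when the call began, along the tool's axes at that moment; what a row does not reach only later rows make up. A row lasts 1/8 s, in which the tool goes at most 62.5 mm and 10.7 degrees, less where a joint would pass 70% of its speed; a pose out of reach is approached as far as the arm can. A call with a gripper value outside its range is refused whole. "fingers" is the opening, from -1 (shut) to 1 (fully open), so that 0 is half open, set as the call begins (left out, the last holds). The fingers move at their own pace and stop on an object; "grip_force" is the grip in N (left out, the last holds). Time passes only in rows, so rows that repeat a pose let the fingers close. It gives the time, the measured TCP pose, the force, the opening and the grip force at its end, in the units of the state.
- r.sense(): the state, without advancing time (a new reading comes with each control period).
- r.grab_frame(name): name is "side" or "top" or "wrist"; returns the picture (420x560x3 uint8, red, green, blue); there is no depth.
- r.get_calibration(name): a dict with "fx", "fy", "cx", "cy" (pixels), "rvec" (rotation vector, rad) and "tvec" (3), from world to camera coordinates, as OpenCV has them. Camera axes: x right, y down, z forward; pixel columns grow to the right and rows downward; lengths in mm; the calibration is good to about 2 mm. The wrist camera is an equidistant fisheye: a pixel r from the principal point sees the ray r / f radians off the axis. A picture is of the moment at which its call begins: read the wrist's pose just before it. get_calibration takes no time and is no camera call; for the wrist camera it gives the pose at the moment of the call.
- r.sign_off(): hands the job in; it is judged then, once.
The state is a dict: "clock": time; "qpos": joint angles; "qvel": joint speeds; "joint_efforts": joint torques, N m; "eef_pos": TCP position; "tcp_rot": TCP orientation; "contact_force": force on the tool from outside, world axes, zero at the start; "wrist_torque": the same for the moment, N m; "opening": opening from 0.0 (shut) to 1.0 (fully open); "grasp_force": force on a finger pad.
Only numpy, scipy, OpenCV 4.12 (cv2) and the standard library are available. Lean on these libraries where they do the work, as an engineer would, in place of code of your own. Each camera call takes 0.05 s, during which the arm holds its last target. There are 200 camera calls.

### The job

The bench press has just seated the lid of the tin. Back it off by exactly one full turn: push the hand wheel anticlockwise (seen from above) by its red upright handle until the handle has gone once round and is back where it started, then move the hand clear. Push with closed fingertips or the outside of the fingers: do not take the handle between the fingers, and leave the tin and the other things standing where they are.

Things in the scene. Friction and masses are not known exactly. Their poses are not given: they have to be found in the camera images.
- press: grey bench press, fixed to the worktop, its level hand wheel on top; origin at the centre of its underside, z up. Base plate 130 (x) x 190 (y) mm, top at z = 16 mm; two steel columns 16 mm thick at y = +-77 mm under a crossbar 38 x 190 mm; nothing of it but the wheel and its handle stands above z = 149 mm
- wheel_centre (a point): point on the wheel's vertical axis, 157 mm above the worktop, at the middle height of its dark steel rim (60 mm mean radius, 11 mm thick, z = 151 to 163 mm, three spokes). Hub 32 mm wide up to z = 168 mm; through it the 13 mm screw end rises, its top at 177 mm at first and up to 8 mm higher later
- handle: the one red upright handle, a round sleeve 16 mm in diameter and 50 mm long, on a 19 mm steel collar on the rim, 60 mm from the wheel's axis at the end of one spoke; origin at its lower end, 165 mm above the worktop. It goes round with the wheel, spins freely about its own upright axis and does not lift or tilt
- handle_top (a point): centre of the top end of the red handle, 215 mm above the worktop, 60 mm from the wheel's axis; the free post reaches from 165 mm to 215 mm above the worktop
- wheel (a joint): angle of the hand wheel in rad, growing anticlockwise seen from above; it starts anywhere from 0 to 1.2 and one turn adds 6.283. At 0 the handle lies towards the press's +x. It turns stiffly (0.2 N m, some 3 to 4 N at the handle) and stays where it is left; each turn anticlockwise raises the pad by 6 mm
- tin: small closed tin, 76 mm wide, 58 mm high, standing loose on the press's base under the round rubber pad, which at first all but touches its lid; origin at the centre of its underside
- mug_a: orange mug, 81 x 113 x 101 mm, standing loose beside the press; origin at the centre of its underside
- tea_box: green upright box, 64 x 73 x 127 mm, standing loose beside the press; origin at the centre of its underside
- glass_a: clear drinking glass, 81 mm wide, 91 mm high, standing loose beside the press; origin at the centre of its underside
- kitchen_timer: round red and white kitchen timer, 69 mm wide, 53 mm high, standing loose near the worktop's front edge; origin at the centre of its underside
Things that resemble listed ones, but are neither listed nor needed, are in the scene too. What is shaped like the glass_a but purple is not meant.

How it is judged (in metres and radians):
On the way, in this order (a step that is already met when the one before it is completed fails the run):
1. the fingers push the handle past the first part (wheel angle over 1.7) of the turn (value of joint wheel above 1.7 rad and contact force between the fingers and handle above 0.3 N).
2. the fingers push the handle past the middle (wheel angle over 3.4) of the turn (value of joint wheel above 3.4 rad and contact force between the fingers and handle above 0.3 N).
3. the fingers push the handle past the last part (wheel angle over 5.1) of the turn (value of joint wheel above 5.1 rad and contact force between the fingers and handle above 0.3 N).
At the end, for the whole second after the job is handed in: The wheel has gone once round anticlockwise (angle 5.9 to 7.9) and stands still, the handle's top within 18 mm of where it started; the tin is upright within 10 mm of its place, the mug, box, glass and timer upright within 20 mm of theirs (value of joint wheel between 5.9 and 7.9 rad and distance of handle_top from where it was at the start of the episode below 0.018 m and velocity of joint wheel between -0.05 and 0.05 rad/s and distance of tin from where it was at the start of the episode below 0.01 m and angle between tin's own z axis and vertical below 0.1 rad and distance of each of mug_a, tea_box, glass_a, kitchen_timer from where it was at the start of the episode below 0.02 m and angle between each of mug_a, tea_box, glass_a, kitchen_timer's own z axis and vertical below 0.15 rad); the robot touches nothing.
It fails at once if the handle is taken between the fingers (the point between the finger pads comes within 9 mm of the handle's axis, lower than 12 mm above its top) (horizontal distance between the grasp point and handle_top below 0.009 m and z of the grasp point in the frame of handle_top below 0.012 m).
It fails at once if the tin is shifted by more than 10 mm or lifted (distance of tin from where it was at the start of the episode above 0.01 m).
It fails at once if the wheel is turned well past one turn (wheel angle over 8.2) (value of joint wheel above 8.2 rad).
It fails at once if the mug, box, glass or timer is shifted by more than 20 mm, lifted or knocked over (distance of any of mug_a, tea_box, glass_a, kitchen_timer from where it was at the start of the episode above 0.02 m or angle between any of mug_a, tea_box, glass_a, kitchen_timer's own z axis and vertical above 0.4 rad).
It also fails if it takes over 62 s, if anything falls off the work surface, if the arm or the gripper's body presses on something with over 40 N, if the wrist force passes 120 N, or if a joint passes its speed limit or range.

## Working session

There is one attempt and no reset: what is moved stays moved. The work goes in short steps, Python scripts to look and compute and a tool call to move; the robot and the scene stay as the last step left them, time stands still between calls to the robot, and variables do not carry over. Pictures are saved under pics/ and viewed, at most 10 in all, crops included, and the job is handed in when it is done.

Besides the shell and the picture viewer there is one more tool, called after "Request:" by a JSON object that holds its "fn" and its "kwargs", one argument or row to a line. carry_out: Moves the arm, as the interface text tells. Its arguments: {"type":"object","properties":{"targets":{"type":"array","items":{"type":"object","properties":{"dp":{"type":"array","items":{"type":"number"}},"yaw":{"type":"number"}}}},"fingers":{"type":"number"},"grip_force":{"type":"number"}},"required":["targets"]}

```bash
mkdir -p pics; ls
python3 - <<'E'
from rig import r
import cv2
for n in("top","side"):
    cv2.imwrite(f"pics/{n}0.png",r.grab_frame(n)[:,:,::-1]); print(n,r.get_calibration(n))
s=r.sense();print(s,r.tip_reach)
E
```

```text
pics
top {'fx': 441.44624677348656, 'fy': 441.44624677348656, 'cx': 284.91706306521235, 'cy': 205.76493560639335, 'rvec': array([ 2.19976738, -2.15891507,  0.06969127]), 'tvec': array([  75.21211458,  537.87362056, 1375.18873874])}
side {'fx': 450.4567186256492, 'fy': 450.4567186256492, 'cx': 277.4010991939708, 'cy': 217.90235882374392, 'rvec': array([ 2.23374096, -0.54658235,  0.23824908]), 'tvec': array([-425.80009943,  332.21267476,  981.11749275])}
{'clock': 0.1, 'qpos': array([ 1.34058194e+00,  3.53615633e-01,  1.63406068e+00, -6.93031606e-06,
        1.15520737e+00, -2.38892687e-03]), 'qvel': array([-1.14043388e-04, -2.99151419e-03, -1.15479761e-03, -2.71135181e-04,
        5.95100554e-05,  2.43571496e-04]), 'joint_efforts': array([ 3.37124893e-04, -6.06356764e+01, -3.42823648e+01, -1.68604066e-05,
        3.97801588e-03, -1.39580217e-05]), 'eef_pos': array([141.06122586, 608.43960924, 238.61341203]), 'tcp_rot': array([-3.14030162e+00,  3.25260939e-06,  2.91377000e+00]), 'contact_force': array([-0.01286787,  0.64747809, -0.16854921]), 'wrist_torque': array([-0.04757611, -0.08141475,  0.03154061]), 'grasp_force': 0.0, 'opening': 0.9989107967419278} 8.0
```

View pics/top0.png

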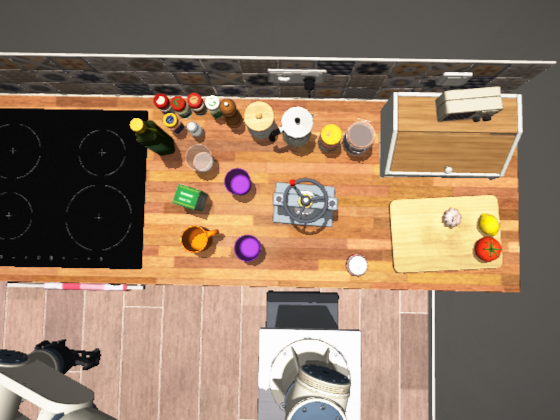

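View pics/side0.png

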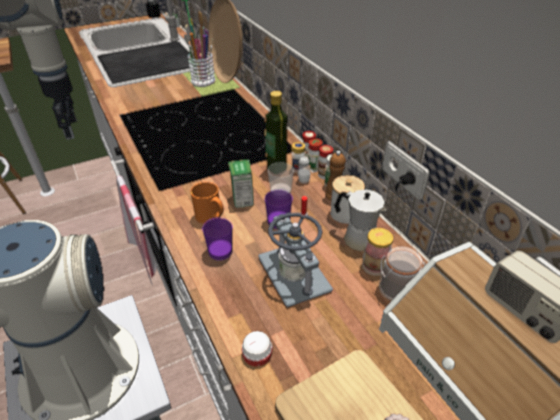

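The top view shows the press with its wheel at about (305,200) and the red handle at about (292,182). In the side view the handle is at about (305,205). Red lookalikes are the spice caps at (162,100), (179,104) and (195,101), the timer at (357,265) and the tomato at (488,249). Only the post at (292,182) stands on the wheel rim, so I'll check it in a close crop.

```bash
python3 - <<'E'
import cv2,numpy as np
a=cv2.imread("pics/top0.png")[160:240,255:355]; b=cv2.imread("pics/side0.png")[185:305,250:340]
a=cv2.resize(a,None,fx=4.5,fy=4.5,interpolation=cv2.INTER_CUBIC);b=cv2.resize(b,None,fx=3.75,fy=3.75,interpolation=cv2.INTER_CUBIC)
c=np.zeros((450,800,3),np.uint8);c[:360,:450]=a;c[:450,455:455+b.shape[1]]=b[:, :345];cv2.imwrite("pics/crop0.png",c)
E
cat > h.py <<'E'
from rig import r
import cv2,numpy as np
def onz(n,px,z):
    k=r.get_calibration(n);R=cv2.Rodrigues(k['rvec'])[0];C=-R.T@k['tvec']
    d=R.T@np.array([(px[0]-k['cx'])/k['fx'],(px[1]-k['cy'])/k['fy'],1]);return C+d*(z-C[2])/d[2]
def proj(n,p):
    k=r.get_calibration(n);K=np.array([[k['fx'],0,k['cx']],[0,k['fy'],k['cy']],[0,0,1]])
    return cv2.projectPoints(np.array(p,float).reshape(-1,1,3),k['rvec'],k['tvec'],K,None)[0].reshape(-1,2)
E
python3 - <<'E'
from h import *
for n in("top","side"):
    im=cv2.imread(f"pics/{n}0.png");B,G,R=[im[...,i].astype(int) for i in range(3)]
    m=((R>120)&(G<60)&(B<60)).astype(np.uint8)
    q=cv2.connectedComponentsWithStats(m)
    for s,c in zip(q[2][1:],q[3][1:]):
        if s[4]>8: print(n,s,c,onz(n,c,215))
for p,z in(((305,201),157),((357,265),50),((199,239),50),((247,248),80),((238,182),80),((189,197),127),((200,160),91),((297,120),150),((332,138),120),((272,135),120)): print(p,onz("top",p,z))
E
```

```text
top [154  93  14  15  89] [160.38202247  99.88764045] [810.1273274  434.31419775 215.        ]
top [188  93  14  14  68] [194.41176471  99.35294118] [813.17765446 339.8044086  215.        ]
top [171  97  14  13  78] [177.91025641 103.6025641 ] [800.41653488 385.20276523 215.        ]
top [290 180   5   5  22] [292.09090909 182.09090909] [587.1697699   64.95784205 215.        ]
top [476 237  18  24 146] [481.65753425 248.97945205] [ 415.33698591 -447.71568177  215.        ]
side [308 135   8   8  19] [311.10526316 138.47368421] [740.87096739 293.04691923 215.        ]
side [309 143  16  10  30] [317.53333333 146.4       ] [735.24848414 248.25371608 215.        ]
side [302 198   5   4  17] [303.88235294 199.41176471] [583.97763642  61.01070018 215.        ]
(305, 201) [540.98718276  26.89758879 157.        ]
(357, 265) [ 356.62324645 -138.90382575   50.        ]
(199, 239) [426.64032191 347.69747908  50.        ]
(247, 248) [402.60025807 196.19871328  80.        ]
(238, 182) [601.7609868  228.64080501  80.        ]
(189, 197) [549.07152847 365.47235116 127.        ]
(200, 160) [665.34952397 344.2983035   91.        ]
(297, 120) [777.38555058  53.60696235 150.        ]
(332, 138) [733.00259797 -51.45855338 120.        ]
(272, 135) [739.00265692 126.63395858 120.        ]
```

View pics/crop0.png

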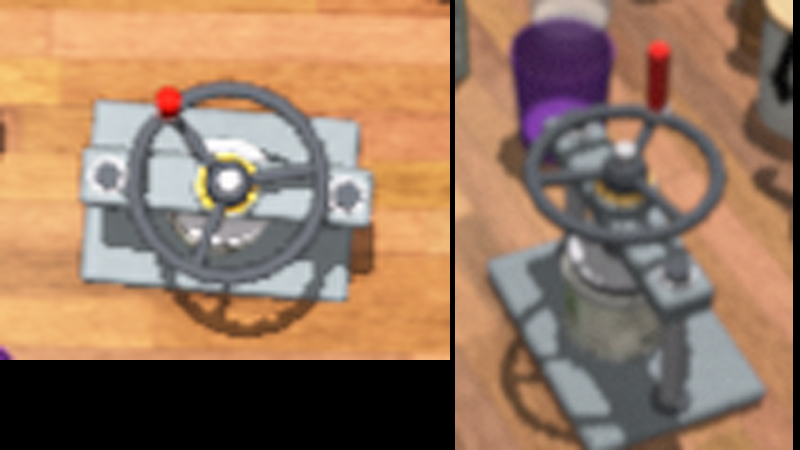

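The crop confirms the red upright post on the rim at the end of one spoke, at pixel (292,182), or world ≈ (586,63). The wheel centre is ≈ (543,24.5). The press is yawed about −5°, so the wheel starts near 0.83 rad. I'll shut the fingers, lift, turn the tool square to the world, and go behind the handle on its clockwise side.

Request:
{"fn": "carry_out", "kwargs": {
  "targets": [
    {"dp":[0,0,-40],"yaw":0},
    {"dp":[0,0,-80],"yaw":0},
    {"dp":[-36,-29,-80],"yaw":-3},
    {"dp":[-73,-57,-80],"yaw":-6},
    {"dp":[-109,-86,-80],"yaw":-9},
    {"dp":[-145,-115,-80],"yaw":-13},
    {"dp":[-182,-144,-80],"yaw":-13.04},
    {"dp":[-218,-172,-80],"yaw":-13.04},
    {"dp":[-254,-201,-80],"yaw":-13.04},
    {"dp":[-290,-230,-80],"yaw":-13.04},
    {"dp":[-290,-230,-80],"yaw":-13.04},
    {"dp":[-290,-230,-80],"yaw":-13.04}
  ],
  "fingers": -1,
  "grip_force": 30
}}

```text
clock: 1.6
eef_pos: [371.5, 319.4, 319.1]
tcp_rot: [3.142, -0.001, 3.141]
contact_force: [0.2, 0.5, -0.3]
opening: 0.003
grasp_force: 0.0
```

Request:
{"fn": "carry_out", "kwargs": {
  "targets": [
    {"dp":[-26,-32,0],"yaw":0},
    {"dp":[-52,-64,0],"yaw":0},
    {"dp":[-78,-97,0],"yaw":0},
    {"dp":[-104,-129,0],"yaw":0},
    {"dp":[-130,-161,0],"yaw":0},
    {"dp":[-156,-193,0],"yaw":0},
    {"dp":[-182,-226,0],"yaw":0},
    {"dp":[-208,-258,0],"yaw":0},
    {"dp":[-232,-290,0],"yaw":0},
    {"dp":[-232,-290,0],"yaw":0},
    {"dp":[-232,-290,0],"yaw":0}
  ]
}}

```text
clock: 2.98
eef_pos: [603.2, 30.6, 318.8]
tcp_rot: [3.141, -0.001, -3.141]
contact_force: [-0.0, 0.7, 0.2]
opening: 0.0
grasp_force: 0.0
```

Run:
```python
from h import *
s=r.sense();print(s['eef_pos'],s['qpos'])
k=r.get_calibration("wrist");print(k)
im=r.grab_frame("wrist");cv2.imwrite("pics/w1.png",im[:,:,::-1])
R=cv2.Rodrigues(k['rvec'])[0]
def pw(p):
    c=R@np.array(p,float)+k['tvec'];t=np.arctan2(np.hypot(*c[:2]),c[2]);u=c[:2]/np.hypot(*c[:2])*t;return np.array([k['cx']+k['fx']*u[0],k['cy']+k['fy']*u[1]]).round(1)
print("handle top",pw([586,63,215]),"screw top",pw([543,24.5,177]),"tip",pw(s['eef_pos']-[0,0,8]))
```

```text
[603.20626281  30.57387185 318.84769416] [ 4.78488316e-02  2.56725425e-01  1.58778052e+00  5.80685034e-04
  1.29815468e+00 -1.52368300e+00]
{'fx': 325.19226210127806, 'fy': 325.19226210127806, 'cx': 279.5469334803597, 'cy': 213.74536715284353, 'rvec': array([-2.0813534 , -2.0810483 , -0.27641778]), 'tvec': array([ -31.26848229, -636.90228811,  298.23753975])}
handle top [321.9 193.6] screw top [271.7 134.8] tip [278.7 268.6]
```

View pics/w1.png

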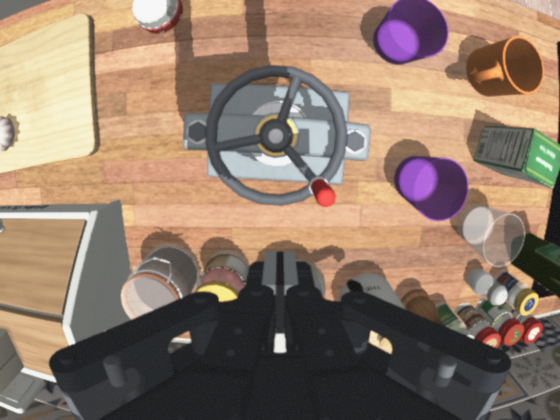

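The wrist view shows the handle top at (326,196) and the screw top at (276,134), both about 3 mm to +Y of the prediction. The updated centre is ≈ (543,27) and the handle ≈ (585,65). Next I descend behind the handle.

Request:
{"fn": "carry_out", "kwargs": {
  "targets": [
    {"dp":[0,-2,40],"yaw":0},
    {"dp":[0,-3,80],"yaw":0},
    {"dp":[0,-3.5,110],"yaw":0},
    {"dp":[0,-3.5,124],"yaw":0},
    {"dp":[0,-3.5,124],"yaw":0},
    {"dp":[0,-3.5,124],"yaw":0}
  ]
}}

```text
clock: 3.78
eef_pos: [604.4, 26.1, 196.7]
tcp_rot: [3.141, 0.002, -3.141]
contact_force: [-0.2, 0.2, -1.2]
opening: 0.001
grasp_force: 0.0
```

Run:
```python
import numpy as np
for a0 in(0,120,240):
    print(a0,[[round(float(-60*(np.cos(np.radians(a))-np.cos(np.radians(a0)))),0),round(float(60*(np.sin(np.radians(a))-np.sin(np.radians(a0)))),0)] for a in range(a0+10,a0+121,10)])
```

```text
0 [[1.0, 10.0], [4.0, 21.0], [8.0, 30.0], [14.0, 39.0], [21.0, 46.0], [30.0, 52.0], [39.0, 56.0], [50.0, 59.0], [60.0, 60.0], [70.0, 59.0], [81.0, 56.0], [90.0, 52.0]]
120 [[9.0, -6.0], [16.0, -13.0], [22.0, -22.0], [26.0, -31.0], [29.0, -42.0], [30.0, -52.0], [29.0, -62.0], [26.0, -72.0], [22.0, -82.0], [16.0, -91.0], [9.0, -98.0], [0.0, -104.0]]
240 [[-9.0, -4.0], [-20.0, -7.0], [-30.0, -8.0], [-40.0, -7.0], [-51.0, -4.0], [-60.0, -0.0], [-69.0, 6.0], [-76.0, 13.0], [-82.0, 22.0], [-86.0, 31.0], [-89.0, 42.0], [-90.0, 52.0]]
```

Request:
{"fn": "carry_out", "kwargs": {
  "targets": [
    {"dp":[1,10,0],"yaw":0},
    {"dp":[4,21,0],"yaw":0},
    {"dp":[8,30,0],"yaw":0},
    {"dp":[14,39,0],"yaw":0},
    {"dp":[21,46,0],"yaw":0},
    {"dp":[30,52,0],"yaw":0}
  ]
}}

```text
clock: 4.53
eef_pos: [573.5, 78.3, 195.5]
tcp_rot: [3.141, 0.001, 3.141]
contact_force: [3.6, -2.0, 2.3]
opening: -0.001
grasp_force: 2.0
```

Run:
```python
from h import *
s=r.sense();print(s['eef_pos'],s['contact_force'])
a=r.grab_frame("side")[150:300,220:380];b=r.grab_frame("wrist")[60:310,150:420]
a=cv2.resize(a,(400,375),interpolation=cv2.INTER_CUBIC);b=cv2.resize(b,(400,375))
cv2.imwrite("pics/c2.png",np.hstack([a,b])[:,:,::-1])
```

```text
[573.47069334  78.31834535 195.53226338] [ 3.61596826 -2.02499239  2.31511942]
```

View pics/c2.png

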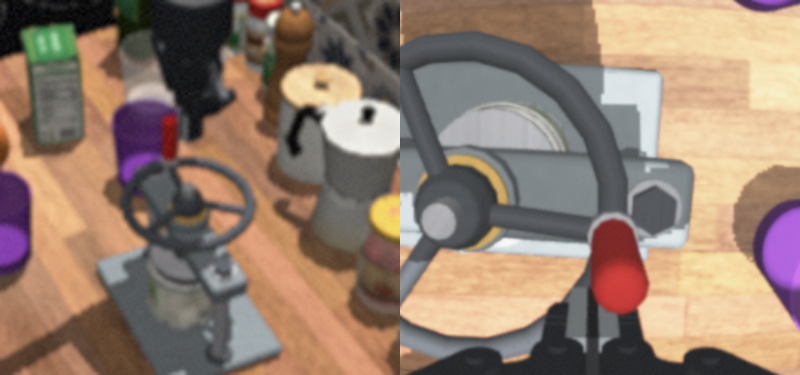

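The side view shows the handle moving ahead of the fingertips, and the wrist view shows it pressed against the finger edge. The force is about 4 N, so the push is working.

Request:
{"fn": "carry_out", "kwargs": {
  "targets": [
    {"dp":[9.5,4.5,0],"yaw":0},
    {"dp":[19.5,7,0],"yaw":0},
    {"dp":[30,8,0],"yaw":0},
    {"dp":[40,7,0],"yaw":0},
    {"dp":[50.5,4.5,0],"yaw":0},
    {"dp":[60,0,0],"yaw":0},
    {"dp":[68.5,-6,0],"yaw":0},
    {"dp":[76,-13.5,0],"yaw":0},
    {"dp":[82,-22,0],"yaw":0},
    {"dp":[86.5,-31.5,0],"yaw":0},
    {"dp":[89,-41.5,0],"yaw":0},
    {"dp":[90,-52,0],"yaw":0}
  ]
}}

```text
clock: 6.12
eef_pos: [483.3, 25.2, 195.2]
tcp_rot: [3.141, -0.001, 3.141]
contact_force: [1.3, 5.3, 0.2]
opening: 0.003
grasp_force: 2.4
```

Request:
{"fn": "carry_out", "kwargs": {
  "targets": [
    {"dp":[-1,-10.5,0],"yaw":0},
    {"dp":[-3.5,-20.5,0],"yaw":0},
    {"dp":[-8,-30,0],"yaw":0},
    {"dp":[-14,-38.5,0],"yaw":0},
    {"dp":[-21.5,-46,0],"yaw":0},
    {"dp":[-30,-52,0],"yaw":0},
    {"dp":[-39.5,-56.5,0],"yaw":0},
    {"dp":[-49.5,-59,0],"yaw":0},
    {"dp":[-60,-60,0],"yaw":0},
    {"dp":[-70.5,-59,0],"yaw":0},
    {"dp":[-80.5,-56.5,0],"yaw":0},
    {"dp":[-90,-52,0],"yaw":0}
  ]
}}

```text
clock: 7.62
eef_pos: [574.4, -26.2, 195.2]
tcp_rot: [-3.141, 0.0, 3.141]
contact_force: [-6.3, -0.8, -0.2]
opening: -0.003
grasp_force: 3.2
```

Run:
```python
from h import *
a=r.grab_frame("side")[150:300,220:380];b=r.grab_frame("wrist")[60:310,150:420]
a=cv2.resize(a,(400,375),interpolation=cv2.INTER_CUBIC);b=cv2.resize(b,(400,375))
cv2.imwrite("pics/c3.png",np.hstack([a,b])[:,:,::-1])
```

```text
(no output)
```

View pics/c3.png

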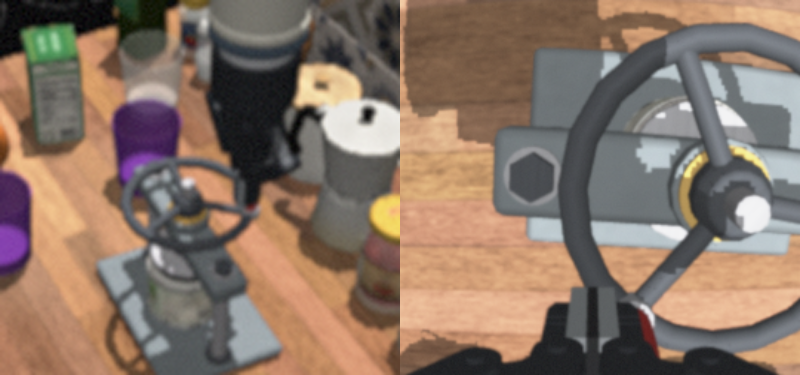

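The wheel keeps turning: the handle is just past the fingers, at about (640,325) in the wrist crop. I'll continue to slightly short of the goal.

Request:
{"fn": "carry_out", "kwargs": {
  "targets": [
    {"dp":[-8.5,6,0],"yaw":0},
    {"dp":[-16,13.5,0],"yaw":0},
    {"dp":[-22,22,0],"yaw":0},
    {"dp":[-26.5,31.5,0],"yaw":0},
    {"dp":[-29,41.5,0],"yaw":0},
    {"dp":[-30,52,0],"yaw":0},
    {"dp":[-29.5,60,0],"yaw":0},
    {"dp":[-29.5,60,0],"yaw":0}
  ]
}}

```text
clock: 8.72
eef_pos: [603.2, 34.9, 195.4]
tcp_rot: [3.141, 0.0, -3.141]
contact_force: [-0.2, 0.3, 0.1]
opening: -0.004
grasp_force: 0.0
```

Run:
```python
from h import *
s=r.sense();print(s['eef_pos'],s['contact_force'])
a=r.grab_frame("side");print("start handle side px",proj("side",[[586,64,215],[586,64,165]]))
im=a.astype(int);m=((im[...,0]>120)&(im[...,1]<60)&(im[...,2]<60)).astype(np.uint8)
q=cv2.connectedComponentsWithStats(m)
print([(t.tolist(),c.round(1).tolist()) for t,c in zip(q[2][1:],q[3][1:]) if 250<c[0]<340 and 170<c[1]<260])
b=r.grab_frame("wrist")[60:310,150:420]
a=cv2.resize(a[150:300,220:380],(400,375),interpolation=cv2.INTER_CUBIC);b=cv2.resize(b,(400,375))
cv2.imwrite("pics/c4.png",np.hstack([a,b])[:,:,::-1])
```

```text
[603.15865418  34.90970961 195.40240595] [-0.15675023  0.2918977   0.12720305]
start handle side px [[303.99357839 198.47666492]
 [303.36388174 214.26241545]]
[([306, 198, 4, 5, 15], [307.7, 200.1]), ([305, 213, 1, 1, 1], [305.0, 213.0])]
```

View pics/c4.png

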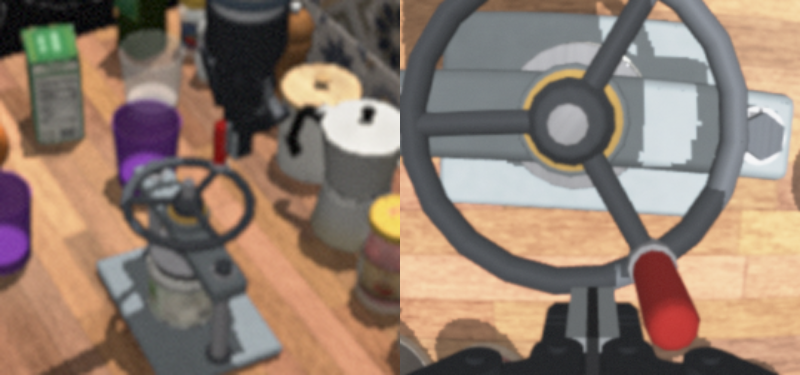

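```bash
python3 -c "
from h import *
print(onz('side',(303.9,199.4),215),onz('side',(307.7,200.1),215))"
```

```text
[584.0374421   61.03003229 215.        ] [590.74151064  54.46456562 215.        ]
```

The handle is 9 mm short of its start, moved by (−7,+6.5). I'll nudge it on, back off along −Y, and lift clear.

Request:
{"fn": "carry_out", "kwargs": {
  "targets": [
    {"dp":[1,3,0],"yaw":0},
    {"dp":[2,6,0],"yaw":0},
    {"dp":[2,6.5,0],"yaw":0},
    {"dp":[2,6.5,0],"yaw":0},
    {"dp":[0,-4,0],"yaw":0},
    {"dp":[-1,-10,0],"yaw":0},
    {"dp":[-1,-10,-30],"yaw":0},
    {"dp":[-1,-10,-75],"yaw":0},
    {"dp":[-1,-10,-120],"yaw":0},
    {"dp":[-1,-10,-120],"yaw":0},
    {"dp":[-1,-10,-120],"yaw":0}
  ]
}}

```text
clock: 10.2
eef_pos: [603.9, 23.6, 314.8]
tcp_rot: [3.141, -0.001, 3.141]
contact_force: [-0.6, -0.3, -0.6]
opening: 0.003
grasp_force: 0.0
```

Run:
```python
from h import *
s=r.sense();print(s['eef_pos'],s['contact_force'])
a=r.grab_frame("side")
im=a.astype(int);m=((im[...,0]>120)&(im[...,1]<60)&(im[...,2]<60)).astype(np.uint8)
q=cv2.connectedComponentsWithStats(m)
print([(t.tolist(),c.round(1).tolist(),onz("side",c,215)) for t,c in zip(q[2][1:],q[3][1:]) if 250<c[0]<340 and 170<c[1]<260])
cv2.imwrite("pics/c5.png",a[:,:,::-1])
```

```text
[603.85681405  23.56051943 314.77785907] [-0.55174618 -0.28865411 -0.60400651]
[([304, 199, 5, 4, 15], [306.1, 200.2], array([587.23780195,  55.88412604, 215.        ]))]
```

View pics/c5.png

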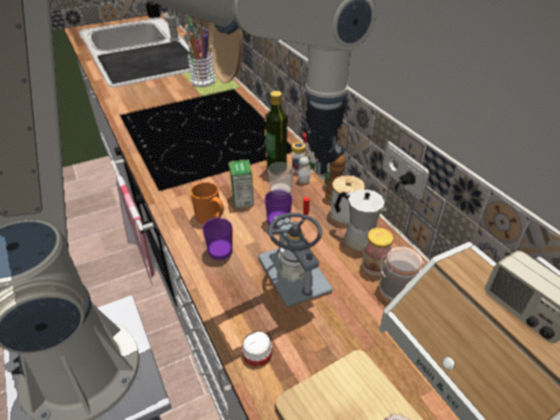

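The handle is about 6 mm from its start (limit 18 mm) at (306,200), and the tin, mug, box, glass and timer are undisturbed. The hand is clear, so I'm handing in.

```bash
python3 -c "
from rig import r
print(r.sign_off())"
```

```text
the job is handed in; nothing more can be done
None
```

I backed the wheel off one full turn anticlockwise and handed the job in, with the handle top about 6 mm from its start by the side camera, the hand clear, and the other things undisturbed in the last picture; no pass/fail verdict came back.

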